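# Free three jammed dust-hose reducers and sort them by size

### The arm

A 6-joint arm with a two-finger parallel gripper is mounted at the origin on the work surface. World frame = base frame: x ahead of the robot, y to its left, z up, the work surface at z = 0. Lengths are in m, angles in rad, forces in N, time in s.
With the tool pointing down it reaches from about 0.425 to 0.95 m from the base axis. Payload 3.5 kg.
Tool frame: the origin (TCP) lies on the centre line of the jaws, within the pads' length; the fingertips stand 11 mm ahead of it and the grasp point (between the pads) lies 8 mm behind it; y points along the fingers, x is the direction in which the jaws open and shut, and the axes are right-handed (so a half turn about y gives the same grasp; the last joint's range is limited). The gripper opens to 85 mm and grips with 20 to 120 N. Pads are 22 mm wide; open, the fingers measure 114 mm over their backs; the gripper's body (76 mm by 85 mm) begins 54 mm behind the grasp point. The pads swing forward as they close: fully open they stand 13 mm farther back than shut.
Start: joints at [1.123, 0.286, 1.577, -0, 1.279, -0.15], TCP at [0.198, 0.645, 0.242] pointing down, gripper open.
Joint ranges: [-2.77, 2.77], [-0.9, 2.22], [0.21, 2.48], [-1.53, 4.67], [0.24, 2.81], [-2.84, 2.84]. Speed limits (rad/s): [2.79, 2.79, 3.14, 3.14, 3.14, 3.14].

### API

Orientations are given as a unit quaternion [x, y, z, w].
In Python, from plant import get_state, read_camera, sign_off gives the robot as it stands.
- The arm moves only by the shell command python3 -m inch 'ROWS' [FORCE]. ROWS is JSON, a list of rows, each an object of numbers: "ax", "ay", "az": the turn, a rotation vector about the tool's x, y, z in rad; "x", "y", "z": the shift along the tool's x, y, z in mm; "hand": the closure, from -1 (fully open) to 1 (shut). In form: [{"ax": .., "ay": .., "az": .., "x": .., "y": .., "z": .., "hand": ..}, ...]. A call has 1 to 5 rows; each row shifts and turns the commanded pose from where the row before left it, along the tool's axes as they then stand; what a row does not reach is not made up. A row lasts 1/12 s, in which the tool goes at most 41.7 mm and 7.16 degrees, less where a joint would pass 70% of its speed; a pose out of reach is approached as far as the arm can. A call with a gripper value outside its range is refused whole. The fingers move at their own pace and stop on an object; FORCE is the grip in N (left out, the last holds). Time passes only in rows, so rows that do not move let the fingers close. It gives the time, the measured TCP pose, the force and the opening at its end, in the units of the state.
- get_state(): the state, without advancing time (a new reading comes with each control period).
- read_camera(name): name is "scene" or "top"; returns a dict with "img" (480x640x3 uint8, red, green, blue), "fov_y" (degrees; the focal length in pixels is half the picture's height over the tangent of half this angle, whatever the lens; pixels are square), "cx", "cy" (the principal point, pixels), "T" (4x4, takes a point from camera to world coordinates). Camera axes: x right, y down, z forward; pixel columns grow to the right and rows downward; lengths in m; the calibration is good to about 2 mm. A picture is of the moment at which its call begins. There is no depth.
- sign_off(): hands the job in, once; it reports no verdict.
The state is a dict: "time": time; "qpos": joint angles; "dq": joint speeds; "joint_efforts": joint torques, N m; "eef_pos": TCP position; "tcp_rot": TCP orientation; "contact_force": force on the tool from outside, world axes, zero at the start; "wrist_torque": the same for the moment, N m; "opening": opening from 0.0 (shut) to 1.0 (fully open).
Only numpy, scipy, OpenCV 4.12 (cv2) and the standard library are available. Lean on these libraries where they do the work, as an engineer would, in place of code of your own. Each camera call takes 0.05 s, during which the arm holds its last target. There are 200 camera calls.

### The job

Three dust-hose reducer sleeves are jammed one inside the other and hang in the wooden cradle with their tops level. Lift the nest out by the orange one, stand it on something firm and press the orange sleeve down until the inner two are pushed up and free, then take them apart and stand each upright on the blue mat of its own size: yellow on the smallest, grey on the middle one, orange on the largest, the whole foot of each on its mat. Never tip a sleeve over, leave the glue bottle, screwdriver and tape measure where they are, and let go of everything.

Things in the scene. Friction and masses are not known exactly. Their poses are not given: they have to be found in the camera images.
- large_mid (a point): LARGE sleeve, orange, 140 g: open tube 62 mm tall, 64 mm outer diameter, with a flange 84 mm across, 5 mm thick, its underside 26 mm above the foot. The neck above the flange (31 mm tall) can be gripped from above. It hangs by the flange on the cradle. Rubber ribs inside grip the medium sleeve: 5 to 9 N to slide it. Point: on the axis, 31 mm above the foot; z = tube axis, up.
- medium_mid (a point): MEDIUM sleeve, grey, 90 g: open tube 80 mm tall, outer diameter 52 mm (upper half) and 47 mm (lower). Starts jammed in the large one, tops level, its foot 18 mm lower than the large's. Pushed up 18 mm in it (feet level) it clears the ribs and lifts out freely. Ribs inside grip the small sleeve: 4 to 7 N. Point: on the axis, 40 mm above the foot; z = tube axis, up.
- small_mid (a point): SMALL sleeve, yellow, 60 g: open tube 98 mm tall, outer diameter 36 mm (upper 36 mm) and 31 mm (lower). Starts jammed in the medium one, tops level, its foot 18 mm lower than the medium's; free once pushed up 18 mm in it. With all feet level its top is 18 mm above the medium's, which is 18 mm above the large's. Point: on the axis, 49 mm above the foot; z = tube axis, up.
- cradle_top (a point): Fixed wooden cradle: base board 120 x 126 x 6 mm, two battens 100 mm long (along its x) and 22 mm wide, centre lines 48 mm either side of the middle, tops 75 mm above the bench. The nest hangs between them, its lowest foot 13 mm above the bench. Point: midway between the battens, level with their tops.
- mat_small_top (a point): Smallest blue mat, for the small sleeve: fixed firm round disc 60 mm across, 4 mm thick. This point is the centre of its upper face.
- mat_medium_top (a point): Middle blue mat, for the medium sleeve: fixed firm round disc 76 mm across, 4 mm thick. This point is the centre of its upper face.
- mat_large_top (a point): Largest blue mat, for the large sleeve: fixed firm round disc 94 mm across, 4 mm thick. This point is the centre of its upper face. It can bear the pressing.
- glue_mid (a point): Bystander: white glue bottle with a red cap, 52 mm across, 120 mm tall, standing loose on the bench. This point is its centre.
- driver_grip (a point): Bystander: loose screwdriver with a yellow handle lying on the bench. This point is in the middle of its handle.
- tape_mid (a point): Bystander: yellow tape measure, 65 x 60 x 34 mm, lying loose on the bench. This point is its centre.
There are look-alikes about, which are no part of the job. Leave any purple or turquoise look-alike of the part that bears small_mid alone.

How it is judged:
By the outcome, as a careful person would: the job done as asked, in the order asked, and still so for the second after the job is handed in, with the robot touching nothing.
It also fails if it takes over 64 s, if anything falls off the work surface, if the arm or the gripper's body presses on something with over 40 N, if the wrist force passes 120 N, or if a joint passes its speed limit or range.

## Working session

There is one attempt and no reset: what is moved stays moved. The work goes in short steps, Python scripts to look and compute and a shell command to move; the robot and the scene stay as the last step left them, time stands still between calls to the robot, and variables do not carry over. Pictures are saved under pics/ and viewed, about 8 in all and at most 12, crops included, and the job is handed in when it is done.

```bash
mkdir -p pics; ls; python3 - <<'E'
from plant import *
import cv2,numpy as np
s=get_state();print({k:np.round(v,3).tolist() for k,v in s.items()})
for n in("scene","top"):
    c=read_camera(n);cv2.imwrite(f"pics/{n}0.png",c["img"][:,:,::-1]);print(n,c["fov_y"],c["cx"],c["cy"],np.round(c["T"],4).tolist())
E
```

```text
pics
{'time': 0.0, 'qpos': [1.123, 0.287, 1.578, 0.0, 1.279, -0.15], 'dq': [-0.002, 0.001, -0.001, -0.001, -0.001, 0.001], 'joint_efforts': [-0.001, -40.597, -29.263, -0.0, 0.006, -0.0], 'eef_pos': [0.198, 0.645, 0.241], 'tcp_rot': [0.569, 0.42, -0.421, -0.568], 'contact_force': [-0.172, 0.506, -0.824], 'wrist_torque': [0.013, 0.02, 0.005], 'opening': 1.002}
scene 50.20668663375518 323.56017779079633 251.72146517281095 [[0.2362, 0.7462, -0.6225, 1.1954], [0.9716, -0.1879, 0.1436, -0.1196], [-0.0098, -0.6387, -0.7694, 0.839], [0.0, 0.0, 0.0, 1.0]]
top 56.45994603849062 311.1516328240402 235.01007583537634 [[0.001, -0.99, 0.1414, 0.4676], [-1.0, -0.0023, -0.0092, 0.0218], [0.0095, -0.1414, -0.9899, 0.8616], [0.0, 0.0, 0.0, 1.0]]
```

View pics/scene0.png

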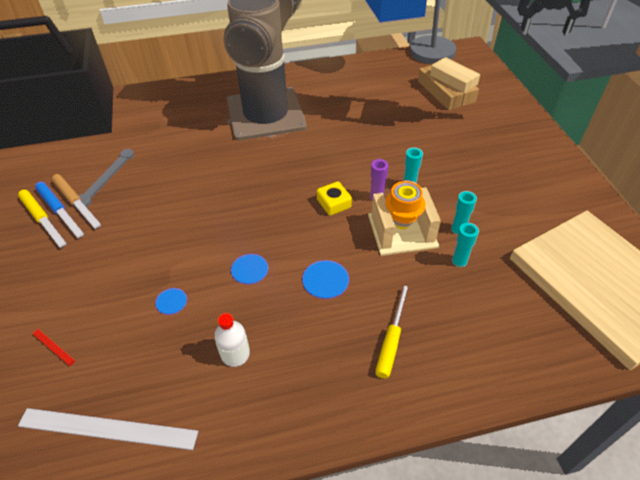

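View pics/top0.png

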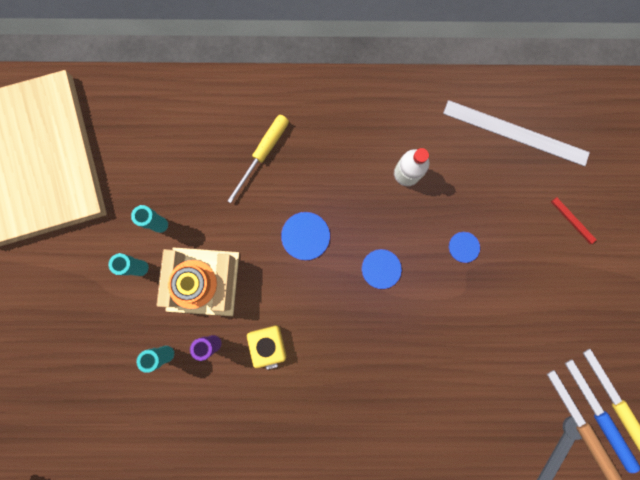

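The scene view shows the nest at about (407,195) in its cradle, with turquoise and purple tubes around it. The mats are at about (172,301), (250,268) and (326,279). The top view shows the nest at about (188,284) and mats at (464,247), (381,269) and (305,236). I'll enlarge the nest in both views.

```bash
cat > h.py <<'E'
import numpy as np,cv2
from plant import *
from scipy.spatial.transform import Rotation as R
def ray(c,u,v):
    f=240/np.tan(np.radians(c["fov_y"])/2);T=np.array(c["T"])
    d=T[:3,:3]@np.array([(u-c["cx"])/f,(v-c["cy"])/f,1]);return T[:3,3],d/np.linalg.norm(d)
def onz(c,u,v,z):
    o,d=ray(c,u,v);return o+d*(z-o[2])/d[2]
def tri(c1,p1,c2,p2):
    o1,d1=ray(c1,*p1);o2,d2=ray(c2,*p2)
    s=np.linalg.lstsq(np.c_[d1,-d2],o2-o1,rcond=None)[0]
    a,b=o1+s[0]*d1,o2+s[1]*d2;return (a+b)/2,np.linalg.norm(a-b)
def proj(c,p):
    f=240/np.tan(np.radians(c["fov_y"])/2);T=np.array(c["T"]);q=T[:3,:3].T@(np.array(p)-T[:3,3])
    return q[:2]/q[2]*f+[c["cx"],c["cy"]]
def blobs(c,lo,hi,amin=150):
    m=cv2.inRange(cv2.cvtColor(c["img"],cv2.COLOR_RGB2HSV),lo,hi)
    n,l,s,ce=cv2.connectedComponentsWithStats(m)
    return [(ce[i].round(1).tolist(),s[i].tolist()) for i in range(1,n) if s[i,4]>amin]
E
python3 - <<'E'
from h import *
S=read_camera("scene");T=read_camera("top")
a=S["img"][140:280,340:500];b=T["img"][190:380,100:300]
a=cv2.resize(a,(480,420),interpolation=3);a=cv2.resize(S["img"][145:265,360:500],None,fx=2.8,fy=2.8,interpolation=2)
b=cv2.resize(T["img"][240:330,145:245],None,fx=4,fy=4,interpolation=2)
h=max(a.shape[0],b.shape[0]);P=lambda i:np.pad(i,((0,h-i.shape[0]),(0,0),(0,0)))
o=np.hstack([P(a),P(b)]);print(a.shape,b.shape);cv2.imwrite("pics/crop1.png",o[:,:,::-1])
for n,c in(("S",S),("T",T)):
    for x in blobs(c,(105,150,80),(120,255,255)): print(n,x)
bs=sorted([x for x in blobs(S,(105,150,80),(120,255,255)) if x[0][1]>200],key=lambda x:x[0][0]);bt=sorted([x for x in blobs(T,(105,150,80),(120,255,255)) if x[0][1]<300],key=lambda x:-x[0][0])
for x,y in zip(bs,bt): print(*tri(S,x[0],T,y[0]),onz(T,*y[0],.004))
for p in[(120,265),(143,215),(148,360),(202,349)]:print('tube top',onz(T,*p,.098))
E
```

```text
(336, 392, 3) (360, 400, 3)
S ([397.1, 8.6], [366, 0, 60, 22, 999])
S ([47.6, 196.5], [36, 182, 28, 31, 220])
S ([249.5, 268.4], [231, 255, 37, 29, 780])
S ([329.1, 279.3], [303, 261, 45, 37, 639])
S ([172.5, 301.2], [156, 289, 30, 25, 272])
T ([305.2, 235.8], [282, 213, 48, 47, 1764])
T ([464.1, 247.0], [449, 233, 31, 29, 697])
T ([381.3, 268.8], [363, 250, 38, 39, 1167])
T ([617.6, 442.7], [595, 412, 45, 61, 848])
[ 0.56771089 -0.28312356  0.00080868] 0.000887879397804098 [ 0.56727911 -0.28245517  0.004     ]
[ 0.52481079 -0.12206086  0.00214532] 0.001615987578900852 [ 0.52482596 -0.12094676  0.004     ]
[ 5.89641267e-01  2.80054921e-02 -3.58828727e-04] 0.0054084234823310005 [0.58847707 0.02533832 0.004     ]
tube top [0.52430415 0.34003    0.098     ]
tube top [0.61092567 0.30568681 0.098     ]
tube top [0.36721007 0.28429605 0.098     ]
tube top [0.3849347  0.19582153 0.098     ]
```

View pics/crop1.png

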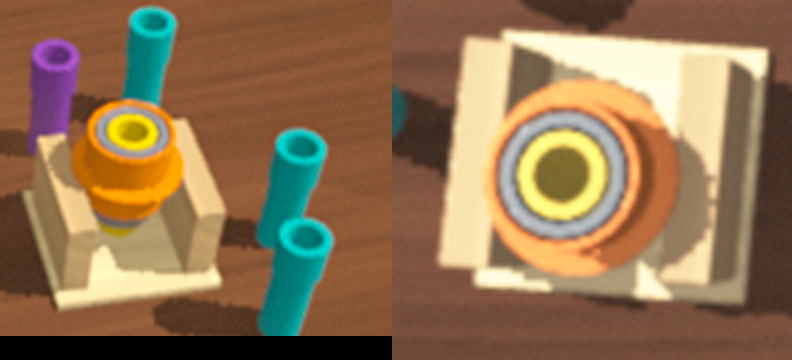

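The enlarged crop confirms it. The nest in the cradle has orange, grey and yellow rings (top centre at full-frame pixel (187.8,283.5)). The three turquoise tubes and the purple one are look-alikes standing apart from it, and I will leave them alone.

```bash
python3 - <<'E'
from h import *
S=read_camera("scene");T=read_camera("top")
n=tri(S,(407.1,192.1),T,(187.75,283.5));print("nest top",n)
print("matL",tri(S,(325.8,279.5),T,(305.5,236.2)))
# crop T corners of base board z=.006, batten tops z=.075
P=lambda u,v:((u-392)/4+145,v/4+240)
print("board edge",onz(T,*P(503,30),.006),onz(T,*P(768,48),.006),onz(T,*P(745,302),.006))
print("batten tops mid",onz(T,*P(705,168),.075),onz(T,*P(475,152),.075))
print("glue",onz(T,421,155,.12), "nestz", onz(T,187.75,283.5,.111))
s=get_state();M=R.from_quat(s["tcp_rot"]).as_matrix();print(M.round(3),s["eef_pos"])
d=np.array([n[0][0],n[0][1],.2])-s["eef_pos"];print("tool shift mm",M.T@d*1000)
E
```

```text
nest top (array([0.49264884, 0.22025711, 0.10912657]), np.float64(0.0010825081988190546))
matL (array([ 0.58837346,  0.02447664, -0.0012577 ]), np.float64(0.0006043889442750722))
board edge [0.5649233  0.27955138 0.006     ] [0.55649133 0.15233278 0.006     ] [0.43641763 0.16028591 0.006     ]
batten tops mid [0.49658608 0.16804324 0.075     ] [0.50341186 0.26857221 0.075     ]
glue [ 0.71324805 -0.1743447   0.12      ] nestz [0.49269398 0.22031121 0.111     ]
[[ 0.293 -0.    -0.956]
 [ 0.956 -0.001  0.293]
 [-0.001 -1.     0.   ]] [0.19795646 0.64508299 0.24181476]
tool shift mm [-319.60365059   42.03420524 -406.39356957]
```

```bash
python3 -m inch '[{"x":-20,"z":-25,"hand":-1},{"x":-25,"z":-32,"hand":-1},{"x":-25,"z":-32,"hand":-1},{"x":-25,"z":-32,"hand":-1},{"x":-25,"z":-32,"hand":-1}]' 60
python3 -m inch '[{"x":-25,"z":-32,"hand":-1},{"x":-25,"z":-32,"hand":-1},{"x":-25,"z":-32,"hand":-1},{"x":-25,"z":-32,"hand":-1},{"x":-25,"z":-32,"hand":-1}]'
python3 -m inch '[{"x":-25,"z":-32,"hand":-1},{"x":-25,"z":-32,"hand":-1},{"x":-25,"z":-29,"hand":-1},{"hand":-1},{"hand":-1}]'
python3 - <<'E'
from h import *
s=get_state();M=R.from_quat(s["tcp_rot"]).as_matrix();print(M.round(3))
print("shift mm",M.T@(np.array([.4925,.2202,.096])-s["eef_pos"])*1000)
E
```

```text
[[ 0.293 -0.    -0.956]
 [ 0.956 -0.001  0.293]
 [-0.001 -1.     0.   ]]
shift mm [-319.61180537  146.03426807 -406.28275482]validation failed for argument at $[0]...
validation failed for argument at $[0]...
validation failed for argument at $[0]...
```

```bash
python3 -m inch '[{"ax":0,"ay":0,"az":0,"x":-20,"y":0,"z":-25,"hand":-1}]' 60; python3 -m inch '[{"ax":0.0,"ay":0.0,"az":0.0,"x":-20.0,"y":0.0,"z":-25.0,"hand":-1.0}]'
```

```text
time: 0.38
eef_pos: [0.2139, 0.621, 0.242]
tcp_rot: [-0.567, -0.421, 0.421, 0.569]
contact_force: [1.5, -0.1, -0.2]
opening: 1.002
time: 0.47
eef_pos: [0.2335, 0.5924, 0.2419]
tcp_rot: [0.568, 0.421, -0.421, -0.568]
contact_force: [0.6, 0.5, 0.1]
opening: 1.0
```

All seven keys are required. Commanded so far: x −40 and z −50, leaving about −280 and −356.

```bash
python3 -m inch '[{"ax":0,"ay":0,"az":0,"x":-25,"y":0,"z":-32,"hand":-1},{"ax":0,"ay":0,"az":0,"x":-25,"y":0,"z":-32,"hand":-1},{"ax":0,"ay":0,"az":0,"x":-25,"y":0,"z":-32,"hand":-1},{"ax":0,"ay":0,"az":0,"x":-25,"y":0,"z":-32,"hand":-1},{"ax":0,"ay":0,"az":0,"x":-25,"y":0,"z":-32,"hand":-1}]'
python3 -m inch '[{"ax":0,"ay":0,"az":0,"x":-25,"y":0,"z":-32,"hand":-1},{"ax":0,"ay":0,"az":0,"x":-25,"y":0,"z":-32,"hand":-1},{"ax":0,"ay":0,"az":0,"x":-25,"y":0,"z":-32,"hand":-1},{"ax":0,"ay":0,"az":0,"x":-25,"y":0,"z":-32,"hand":-1},{"ax":0,"ay":0,"az":0,"x":-25,"y":0,"z":-32,"hand":-1}]'
python3 -m inch '[{"ax":0,"ay":0,"az":0,"x":-30,"y":15,"z":-20,"hand":-1},{"ax":0,"ay":0,"az":0,"x":0,"y":30,"z":-16,"hand":-1},{"ax":0,"ay":0,"az":0,"x":0,"y":20,"z":0,"hand":-1},{"ax":0,"ay":0,"az":0,"x":0,"y":0,"z":0,"hand":-1},{"ax":0,"ay":0,"az":0,"x":0,"y":0,"z":0,"hand":-1}]'
python3 - <<'E'
from h import *
s=get_state();M=R.from_quat(s["tcp_rot"]).as_matrix();print(M.round(3))
print("shift mm",M.T@(np.array([.4925,.2202,.096])-s["eef_pos"])*1000)
S=read_camera("scene");T=read_camera("top")
a=cv2.resize(S["img"][90:260,330:490],None,fx=2.4,fy=2.4,interpolation=2);b=cv2.resize(T["img"][210:350,110:270],None,fx=2.4,fy=2.4,interpolation=2)
h=max(a.shape[0],b.shape[0]);P=lambda i:np.pad(i,((0,h-i.shape[0]),(0,0),(0,0)))
cv2.imwrite("pics/pre.png",np.hstack([P(a),P(b)])[:,:,::-1])
E
```

```text
time: 0.88
eef_pos: [0.351, 0.4243, 0.2425]
tcp_rot: [0.569, 0.421, -0.42, -0.569]
contact_force: [-0.0, 0.7, 0.2]
opening: 0.997
time: 1.3
eef_pos: [0.4674, 0.2577, 0.2426]
tcp_rot: [0.569, 0.421, -0.42, -0.569]
contact_force: [0.2, 0.9, 0.9]
opening: 0.999
time: 1.72
eef_pos: [0.4914, 0.2199, 0.1762]
tcp_rot: [-0.568, -0.419, 0.421, 0.569]
contact_force: [0.1, 0.4, -0.1]
opening: 1.003
[[ 0.294 -0.003 -0.956]
 [ 0.956 -0.001  0.294]
 [-0.002 -1.     0.003]]
shift mm [ 0.74769747 80.2228322  -1.1446045 ]
```

View pics/pre.png

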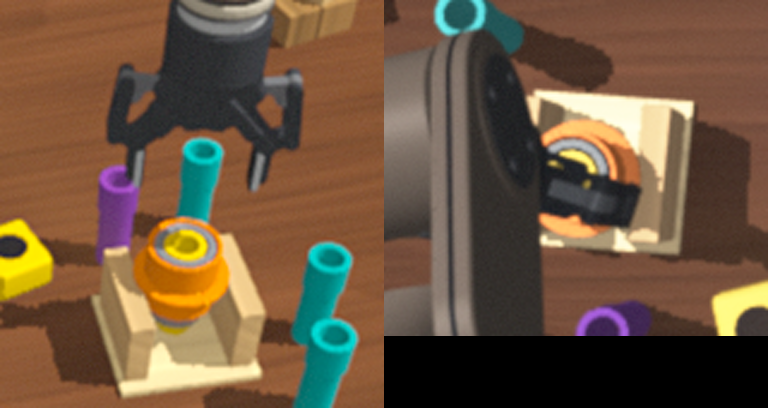

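The jaws straddle the nest centrally. In the crop the nest top is at (187,243), midway between the fingers at (137,165) and (258,170). I'll go down and grip.

```bash
python3 -m inch '[{"ax":0,"ay":0,"az":0,"x":1,"y":25,"z":-1,"hand":-1},{"ax":0,"ay":0,"az":0,"x":0,"y":25,"z":0,"hand":-1},{"ax":0,"ay":0,"az":0,"x":0,"y":15,"z":0,"hand":-1},{"ax":0,"ay":0,"az":0,"x":0,"y":14,"z":0,"hand":-1},{"ax":0,"ay":0,"az":0,"x":0,"y":0,"z":0,"hand":-1}]'
python3 -m inch '[{"ax":0,"ay":0,"az":0,"x":0,"y":0,"z":0,"hand":1},{"ax":0,"ay":0,"az":0,"x":0,"y":0,"z":0,"hand":1},{"ax":0,"ay":0,"az":0,"x":0,"y":0,"z":0,"hand":1},{"ax":0,"ay":0,"az":0,"x":0,"y":0,"z":0,"hand":1},{"ax":0,"ay":0,"az":0,"x":0,"y":0,"z":0,"hand":1}]' 60
python3 -m inch '[{"ax":0,"ay":0,"az":0,"x":0,"y":0,"z":0,"hand":1},{"ax":0,"ay":0,"az":0,"x":0,"y":0,"z":0,"hand":1},{"ax":0,"ay":0,"az":0,"x":0,"y":0,"z":0,"hand":1},{"ax":0,"ay":0,"az":0,"x":0,"y":0,"z":0,"hand":1},{"ax":0,"ay":0,"az":0,"x":0,"y":0,"z":0,"hand":1}]' 60
python3 -m inch '[{"ax":0,"ay":0,"az":0,"x":0,"y":-5,"z":0,"hand":1},{"ax":0,"ay":0,"az":0,"x":0,"y":-15,"z":0,"hand":1},{"ax":0,"ay":0,"az":0,"x":0,"y":-20,"z":0,"hand":1},{"ax":0,"ay":0,"az":0,"x":0,"y":0,"z":0,"hand":1},{"ax":0,"ay":0,"az":0,"x":0,"y":0,"z":0,"hand":1}]'
```

```text
time: 2.23
eef_pos: [0.4922, 0.2214, 0.0972]
tcp_rot: [-0.568, -0.42, 0.422, 0.569]
contact_force: [-0.5, -0.2, -0.1]
opening: 0.998
time: 2.65
eef_pos: [0.4951, 0.2214, 0.1014]
tcp_rot: [0.569, 0.422, -0.419, -0.568]
contact_force: [-1.0, -0.3, 6.5]
opening: 0.742
time: 3.07
eef_pos: [0.4951, 0.2213, 0.1014]
tcp_rot: [0.569, 0.422, -0.419, -0.568]
contact_force: [-2.3, -1.3, 7.3]
opening: 0.739
time: 3.48
eef_pos: [0.4942, 0.2212, 0.1393]
tcp_rot: [0.569, 0.421, -0.419, -0.568]
contact_force: [-0.4, 0.5, -3.9]
opening: 0.74
```

Gripped: the opening is 63 mm and the nest's weight shows on the wrist. The fingertips met the flange as they swung forward, so the TCP sits about 52 mm above the orange foot. I'll raise it and carry it over the large mat.

```bash
python3 -m inch '[{"ax":0,"ay":0,"az":0,"x":0,"y":-25,"z":0,"hand":1},{"ax":0,"ay":0,"az":0,"x":0,"y":-25,"z":0,"hand":1},{"ax":0,"ay":0,"az":0,"x":0,"y":-10,"z":0,"hand":1},{"ax":0,"ay":0,"az":0,"x":-10,"y":0,"z":-10,"hand":1},{"ax":0,"ay":0,"az":0,"x":-20,"y":0,"z":-20,"hand":1}]'
python3 -m inch '[{"ax":0,"ay":0,"az":0,"x":-27,"y":0,"z":-25,"hand":1},{"ax":0,"ay":0,"az":0,"x":-27,"y":0,"z":-25,"hand":1},{"ax":0,"ay":0,"az":0,"x":-27,"y":0,"z":-25,"hand":1},{"ax":0,"ay":0,"az":0,"x":-27,"y":0,"z":-22,"hand":1},{"ax":0,"ay":0,"az":0,"x":-22,"y":0,"z":-20,"hand":1}]'
python3 -m inch '[{"ax":0,"ay":0,"az":0,"x":0,"y":20,"z":0,"hand":1},{"ax":0,"ay":0,"az":0,"x":0,"y":20,"z":0,"hand":1},{"ax":0,"ay":0,"az":0,"x":0,"y":10,"z":0,"hand":1},{"ax":0,"ay":0,"az":0,"x":0,"y":0,"z":0,"hand":1},{"ax":0,"ay":0,"az":0,"x":0,"y":0,"z":0,"hand":1}]'
python3 - <<'E'
from h import *
s=get_state();M=R.from_quat(s["tcp_rot"]).as_matrix();print(M.round(3))
print("shift mm",M.T@(np.array([.5884,.0247,.096])-s["eef_pos"])*1000)
S=read_camera("scene");T=read_camera("top")
print(blobs(S,(5,180,120),(16,255,255)), proj(S,s["eef_pos"]))
a=cv2.resize(S["img"][180:310,260:400],None,fx=2.8,fy=2.8,interpolation=2);b=cv2.resize(T["img"][170:310,230:370],None,fx=2.6,fy=2.6,interpolation=2)
h=max(a.shape[0],b.shape[0]);P=lambda i:np.pad(i,((0,h-i.shape[0]),(0,0),(0,0)))
cv2.imwrite("pics/mat.png",np.hstack([P(a),P(b)])[:,:,::-1])
E
```

```text
time: 3.9
eef_pos: [0.5124, 0.1851, 0.1979]
tcp_rot: [-0.567, -0.421, 0.421, 0.568]
contact_force: [-0.7, -0.2, -4.5]
opening: 0.743
time: 4.32
eef_pos: [0.5869, 0.0226, 0.1963]
tcp_rot: [-0.568, -0.419, 0.421, 0.569]
contact_force: [0.2, 0.8, -4.3]
opening: 0.742
time: 4.73
eef_pos: [0.5861, 0.0252, 0.1467]
tcp_rot: [-0.568, -0.42, 0.421, 0.569]
contact_force: [-0.1, -0.1, -4.4]
opening: 0.739
[[ 0.293 -0.003 -0.956]
 [ 0.956  0.     0.293]
 [-0.001 -1.     0.003]]
shift mm [ 0.21269676 50.66992316 -2.54599117]
[([315.2, 244.6], [303, 216, 32, 45, 431])] [325.53487259 229.91509842]
```

View pics/mat.png

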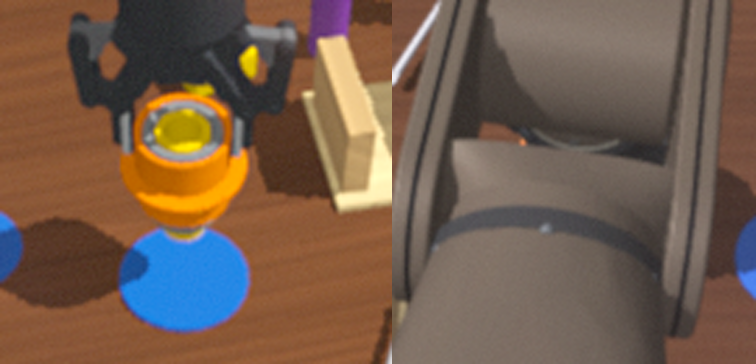

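The nest hangs upright, centred over the large mat (top rim at crop (183,129), mat centre at (185,278)). I'll lower it to first contact.

```bash
python3 -m inch '[{"ax":0,"ay":0,"az":0,"x":0,"y":20,"z":-2.5,"hand":1},{"ax":0,"ay":0,"az":0,"x":0,"y":15,"z":0,"hand":1},{"ax":0,"ay":0,"az":0,"x":0,"y":8,"z":0,"hand":1},{"ax":0,"ay":0,"az":0,"x":0,"y":4,"z":0,"hand":1},{"ax":0,"ay":0,"az":0,"x":0,"y":4,"z":0,"hand":1}]' 80
python3 -m inch '[{"ax":0,"ay":0,"az":0,"x":0,"y":3,"z":0,"hand":1},{"ax":0,"ay":0,"az":0,"x":0,"y":3,"z":0,"hand":1},{"ax":0,"ay":0,"az":0,"x":0,"y":2,"z":0,"hand":1},{"ax":0,"ay":0,"az":0,"x":0,"y":2,"z":0,"hand":1},{"ax":0,"ay":0,"az":0,"x":0,"y":0,"z":0,"hand":1}]'
python3 -m inch '[{"ax":0,"ay":0,"az":0,"x":0,"y":2,"z":0,"hand":1},{"ax":0,"ay":0,"az":0,"x":0,"y":2,"z":0,"hand":1},{"ax":0,"ay":0,"az":0,"x":0,"y":2,"z":0,"hand":1},{"ax":0,"ay":0,"az":0,"x":0,"y":2,"z":0,"hand":1},{"ax":0,"ay":0,"az":0,"x":0,"y":0,"z":0,"hand":1}]'
```

```text
time: 5.25
eef_pos: [0.59, 0.0243, 0.098]
tcp_rot: [0.569, 0.421, -0.42, -0.568]
contact_force: [-0.2, 0.7, -4.6]
opening: 0.736
time: 5.67
eef_pos: [0.5908, 0.0239, 0.0888]
tcp_rot: [0.569, 0.421, -0.419, -0.568]
contact_force: [0.0, -0.6, 2.4]
opening: 0.733
time: 6.08
eef_pos: [0.5895, 0.0241, 0.0788]
tcp_rot: [0.569, 0.42, -0.42, -0.569]
contact_force: [1.0, 0.7, 0.4]
opening: 0.731
```

```bash
python3 -m inch '[{"ax":0,"ay":0,"az":0,"x":0,"y":3,"z":0,"hand":1},{"ax":0,"ay":0,"az":0,"x":0,"y":3,"z":0,"hand":1},{"ax":0,"ay":0,"az":0,"x":0,"y":3,"z":0,"hand":1},{"ax":0,"ay":0,"az":0,"x":0,"y":3,"z":0,"hand":1},{"ax":0,"ay":0,"az":0,"x":0,"y":0,"z":0,"hand":1}]'
python3 -m inch '[{"ax":0,"ay":0,"az":0,"x":0,"y":2,"z":0,"hand":1},{"ax":0,"ay":0,"az":0,"x":0,"y":2,"z":0,"hand":1},{"ax":0,"ay":0,"az":0,"x":0,"y":2,"z":0,"hand":1},{"ax":0,"ay":0,"az":0,"x":0,"y":1,"z":0,"hand":1},{"ax":0,"ay":0,"az":0,"x":0,"y":0,"z":0,"hand":1}]'
python3 -m inch '[{"ax":0,"ay":0,"az":0,"x":0,"y":1,"z":0,"hand":1},{"ax":0,"ay":0,"az":0,"x":0,"y":1,"z":0,"hand":1},{"ax":0,"ay":0,"az":0,"x":0,"y":1,"z":0,"hand":1},{"ax":0,"ay":0,"az":0,"x":0,"y":0,"z":0,"hand":1},{"ax":0,"ay":0,"az":0,"x":0,"y":0,"z":0,"hand":1}]'
```

```text
time: 6.5
eef_pos: [0.5897, 0.024, 0.0673]
tcp_rot: [0.569, 0.42, -0.42, -0.569]
contact_force: [0.5, 0.7, 2.5]
opening: 0.73
time: 6.92
eef_pos: [0.5898, 0.024, 0.0606]
tcp_rot: [0.569, 0.42, -0.42, -0.568]
contact_force: [0.6, 0.2, 3.3]
opening: 0.735
time: 7.33
eef_pos: [0.5885, 0.0242, 0.0568]
tcp_rot: [-0.568, -0.42, 0.421, 0.569]
contact_force: [-2.8, -0.1, 3.9]
opening: 0.728
```

```bash
python3 -m inch '[{"ax":0,"ay":0,"az":0,"x":0,"y":1,"z":0,"hand":1},{"ax":0,"ay":0,"az":0,"x":0,"y":0,"z":0,"hand":1}]'
python3 -m inch '[{"ax":0,"ay":0,"az":0,"x":0,"y":1,"z":0,"hand":1},{"ax":0,"ay":0,"az":0,"x":0,"y":0,"z":0,"hand":1}]'
python3 -m inch '[{"ax":0,"ay":0,"az":0,"x":0,"y":1,"z":0,"hand":1},{"ax":0,"ay":0,"az":0,"x":0,"y":0,"z":0,"hand":1}]'
```

```text
time: 7.5
eef_pos: [0.5886, 0.0242, 0.0569]
tcp_rot: [-0.568, -0.42, 0.421, 0.569]
contact_force: [-5.8, 0.3, 8.3]
opening: 0.734
time: 7.67
eef_pos: [0.5887, 0.0242, 0.0568]
tcp_rot: [-0.568, -0.419, 0.421, 0.569]
contact_force: [-7.7, 0.1, 12.7]
opening: 0.734
time: 7.83
eef_pos: [0.5888, 0.0242, 0.0568]
tcp_rot: [-0.568, -0.419, 0.422, 0.569]
contact_force: [-10.8, 0.7, 18.2]
opening: 0.729
```

The press has bottomed out: the TCP has stopped at 0.0568 (0.0564 predicted) and the force is climbing. I'll ease off, open, rise and look.

```bash
python3 -m inch '[{"ax":0,"ay":0,"az":0,"x":0,"y":1,"z":0,"hand":1},{"ax":0,"ay":0,"az":0,"x":0,"y":0,"z":0,"hand":1},{"ax":0,"ay":0,"az":0,"x":0,"y":-2.5,"z":0,"hand":1},{"ax":0,"ay":0,"az":0,"x":0,"y":-2,"z":0,"hand":1},{"ax":0,"ay":0,"az":0,"x":0,"y":0,"z":0,"hand":1}]'
python3 -m inch '[{"ax":0,"ay":0,"az":0,"x":0,"y":0,"z":0,"hand":-1},{"ax":0,"ay":0,"az":0,"x":0,"y":0,"z":0,"hand":-1},{"ax":0,"ay":0,"az":0,"x":0,"y":0,"z":0,"hand":-1},{"ax":0,"ay":0,"az":0,"x":0,"y":0,"z":0,"hand":-1},{"ax":0,"ay":0,"az":0,"x":0,"y":0,"z":0,"hand":-1}]'
python3 -m inch '[{"ax":0,"ay":0,"az":0,"x":0,"y":-10,"z":0,"hand":-1},{"ax":0,"ay":0,"az":0,"x":0,"y":-25,"z":0,"hand":-1},{"ax":0,"ay":0,"az":0,"x":0,"y":-35,"z":0,"hand":-1},{"ax":0,"ay":0,"az":0,"x":0,"y":-20,"z":0,"hand":-1},{"ax":0,"ay":0,"az":0,"x":0,"y":0,"z":0,"hand":-1}]'
python3 - <<'E'
from h import *
s=get_state();S=read_camera("scene")
a=S["img"][170:310,250:400];a=cv2.resize(a,None,fx=4,fy=4,interpolation=2)
cv2.imwrite("pics/pressed.png",a[:,:,::-1]);
for z in(.102,.084,.066,.033):print(z,(proj(S,[.5885,.0245,z])-[250,170])*4)
E
```

```text
time: 8.25
eef_pos: [0.5893, 0.0241, 0.0572]
tcp_rot: [0.569, 0.42, -0.42, -0.569]
contact_force: [0.6, 0.4, -1.0]
opening: 0.732
time: 8.67
eef_pos: [0.5896, 0.0241, 0.0577]
tcp_rot: [-0.569, -0.42, 0.42, 0.569]
contact_force: [0.2, -0.5, 0.0]
opening: 0.998
time: 9.08
eef_pos: [0.5933, 0.0237, 0.1551]
tcp_rot: [0.572, 0.423, -0.417, -0.566]
contact_force: [-0.0, -0.1, 0.4]
opening: 0.998
0.102 [302.53642848 307.32771755]
0.084 [302.78917132 331.66000624]
0.066 [303.03486557 355.31370675]
0.033 [303.46795243 397.00823914]
```

View pics/pressed.png

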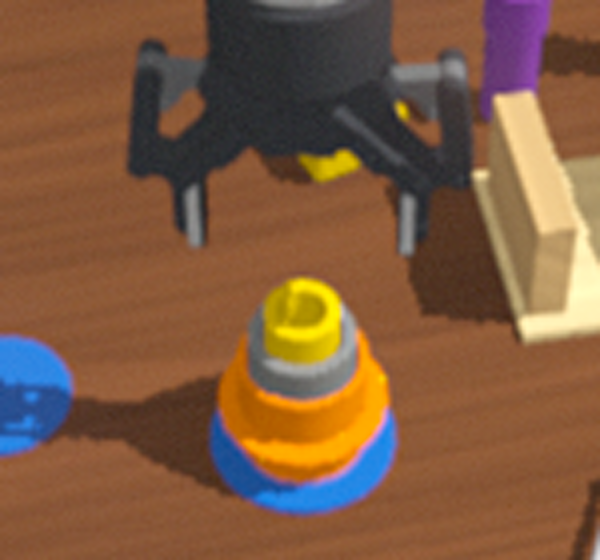

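The nest stepped up as intended. The yellow top is at crop (303,307), exactly where 102 mm predicts, with grey and orange each a step lower. Orange stands in the middle of the large mat. Next I'll grip yellow by its top 18 mm.

```bash
python3 -m inch '[{"ax":0,"ay":0,"az":0,"x":0,"y":15,"z":0,"hand":-1},{"ax":0,"ay":0,"az":0,"x":0,"y":15,"z":0,"hand":-1},{"ax":0,"ay":0,"az":0,"x":0,"y":0,"z":0,"hand":-1},{"ax":0,"ay":0,"az":0,"x":0,"y":0,"z":0,"hand":-1}]'
python3 - <<'E'
from h import *
s=get_state();M=R.from_quat(s["tcp_rot"]).as_matrix();print(M.round(3))
print("shift mm",M.T@(np.array([.5885,.0243,.096])-s["eef_pos"])*1000)
E
```

```text
time: 9.47
eef_pos: [0.5879, 0.0243, 0.1159]
tcp_rot: [-0.568, -0.419, 0.421, 0.57]
contact_force: [-0.2, -0.1, 0.7]
opening: 1.001
[[ 0.293 -0.004 -0.956]
 [ 0.956  0.001  0.293]
 [-0.001 -1.     0.004]]
shift mm [ 0.1897118  19.88418637 -0.63239977]
```

```bash
python3 -m inch '[{"ax":0,"ay":0,"az":0,"x":0,"y":10,"z":0,"hand":-1},{"ax":0,"ay":0,"az":0,"x":0,"y":9,"z":0,"hand":-1},{"ax":0,"ay":0,"az":0,"x":0,"y":0,"z":0,"hand":-1},{"ax":0,"ay":0,"az":0,"x":0,"y":0,"z":0,"hand":0.3},{"ax":0,"ay":0,"az":0,"x":0,"y":0,"z":0,"hand":1}]' 40
python3 -m inch '[{"ax":0,"ay":0,"az":0,"x":0,"y":0,"z":0,"hand":1},{"ax":0,"ay":0,"az":0,"x":0,"y":0,"z":0,"hand":1},{"ax":0,"ay":0,"az":0,"x":0,"y":0,"z":0,"hand":1},{"ax":0,"ay":0,"az":0,"x":0,"y":0,"z":0,"hand":1},{"ax":0,"ay":0,"az":0,"x":0,"y":0,"z":0,"hand":1}]'
python3 -m inch '[{"ax":0,"ay":0,"az":0,"x":0,"y":0,"z":0,"hand":1},{"ax":0,"ay":0,"az":0,"x":0,"y":0,"z":0,"hand":1},{"ax":0,"ay":0,"az":0,"x":0,"y":0,"z":0,"hand":1}]'
```

```text
time: 9.88
eef_pos: [0.5896, 0.0241, 0.0989]
tcp_rot: [0.569, 0.42, -0.42, -0.569]
contact_force: [0.5, 0.4, -0.4]
opening: 0.747
time: 10.3
eef_pos: [0.5901, 0.024, 0.0997]
tcp_rot: [0.569, 0.421, -0.42, -0.568]
contact_force: [0.1, -0.2, 3.0]
opening: 0.41
time: 10.55
eef_pos: [0.5901, 0.024, 0.0997]
tcp_rot: [0.569, 0.421, -0.42, -0.568]
contact_force: [0.3, -0.0, 5.5]
opening: 0.407
```

Gripped on yellow: about 35 mm opening. Lifting it slowly at first.

```bash
python3 -m inch '[{"ax":0,"ay":0,"az":0,"x":0,"y":-5,"z":0,"hand":1},{"ax":0,"ay":0,"az":0,"x":0,"y":-12,"z":0,"hand":1},{"ax":0,"ay":0,"az":0,"x":0,"y":-12,"z":0,"hand":1},{"ax":0,"ay":0,"az":0,"x":0,"y":0,"z":0,"hand":1}]'
python3 -m inch '[{"ax":0,"ay":0,"az":0,"x":0,"y":-20,"z":0,"hand":1},{"ax":0,"ay":0,"az":0,"x":0,"y":-20,"z":0,"hand":1},{"ax":0,"ay":0,"az":0,"x":0,"y":-20,"z":0,"hand":1},{"ax":0,"ay":0,"az":0,"x":0,"y":-15,"z":0,"hand":1},{"ax":0,"ay":0,"az":0,"x":0,"y":0,"z":0,"hand":1}]'
python3 - <<'E'
from h import *
s=get_state();M=R.from_quat(s["tcp_rot"]).as_matrix();S=read_camera("scene")
print("shift mm",M.T@(np.array([.5675,-.2827,.2])-s["eef_pos"])*1000)
a=S["img"][150:310,250:400];a=cv2.resize(a,None,fx=3.5,fy=3.5,interpolation=2)
cv2.imwrite("pics/lift1.png",a[:,:,::-1])
E
```

```text
time: 10.88
eef_pos: [0.591, 0.0239, 0.131]
tcp_rot: [0.57, 0.421, -0.419, -0.568]
contact_force: [1.2, 1.1, 0.9]
opening: 0.412
time: 11.3
eef_pos: [0.5916, 0.0238, 0.2074]
tcp_rot: [0.571, 0.422, -0.418, -0.567]
contact_force: [0.3, -0.4, 0.1]
opening: 0.41
shift mm [-300.13479662    7.58613739  -66.77618565]
```

View pics/lift1.png

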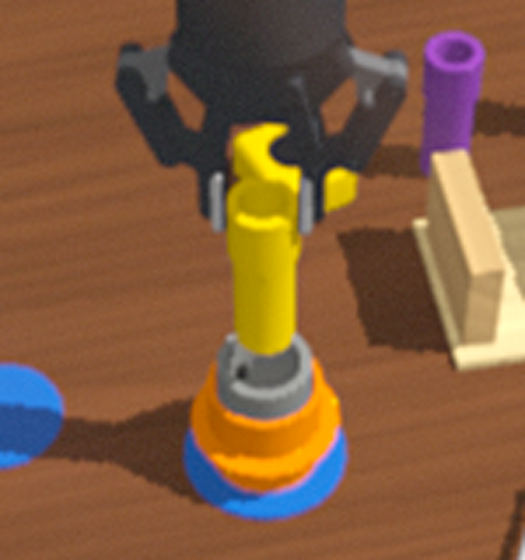

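Yellow has come out cleanly, leaving grey seated in orange. Carrying it to the small mat.

```bash
python3 -m inch '[{"ax":0,"ay":0,"az":0,"x":-15,"y":0,"z":-3,"hand":1},{"ax":0,"ay":0,"az":0,"x":-30,"y":0,"z":-7,"hand":1},{"ax":0,"ay":0,"az":0,"x":-36,"y":0,"z":-8,"hand":1},{"ax":0,"ay":0,"az":0,"x":-36,"y":0,"z":-8,"hand":1},{"ax":0,"ay":0,"az":0,"x":-36,"y":0,"z":-8,"hand":1}]'
python3 -m inch '[{"ax":0,"ay":0,"az":0,"x":-36,"y":0,"z":-8,"hand":1},{"ax":0,"ay":0,"az":0,"x":-36,"y":0,"z":-8,"hand":1},{"ax":0,"ay":0,"az":0,"x":-36,"y":0,"z":-8,"hand":1},{"ax":0,"ay":0,"az":0,"x":-26,"y":0,"z":-6,"hand":1},{"ax":0,"ay":0,"az":0,"x":-13,"y":0,"z":-3,"hand":1}]'
python3 -m inch '[{"ax":0,"ay":0,"az":0,"x":0,"y":20,"z":0,"hand":1},{"ax":0,"ay":0,"az":0,"x":0,"y":25,"z":0,"hand":1},{"ax":0,"ay":0,"az":0,"x":0,"y":20,"z":0,"hand":1},{"ax":0,"ay":0,"az":0,"x":0,"y":0,"z":0,"hand":1},{"ax":0,"ay":0,"az":0,"x":0,"y":0,"z":0,"hand":1}]'
python3 - <<'E'
from h import *
s=get_state();M=R.from_quat(s["tcp_rot"]).as_matrix();print(M.round(3));S=read_camera("scene");T=read_camera("top")
print("shift mm",M.T@(np.array([.5675,-.2827,.0997])-s["eef_pos"])*1000)
for z in(s["eef_pos"][2]-.0957,s["eef_pos"][2]+.002):print((proj(S,[*s["eef_pos"][:2],z])-[110,200])*4)
print((proj(S,[.5675,-.2827,.004])-[110,200])*4)
a=S["img"][200:340,110:250];a=cv2.resize(a,None,fx=4,fy=4,interpolation=2)
cv2.imwrite("pics/sm.png",a[:,:,::-1])
E
```

```text
time: 11.77
eef_pos: [0.5758, -0.1331, 0.2008]
tcp_rot: [-0.568, -0.42, 0.421, 0.569]
contact_force: [0.5, 0.0, -0.5]
opening: 0.408
time: 12.18
eef_pos: [0.5641, -0.2853, 0.2008]
tcp_rot: [-0.569, -0.419, 0.42, 0.57]
contact_force: [-0.4, -0.7, -0.1]
opening: 0.408
time: 12.6
eef_pos: [0.5643, -0.2808, 0.1353]
tcp_rot: [-0.567, -0.42, 0.421, 0.57]
contact_force: [0.0, -0.5, -0.5]
opening: 0.408
[[ 0.293 -0.004 -0.956]
 [ 0.956  0.003  0.293]
 [ 0.002 -1.     0.005]]
shift mm [-0.93341853 35.53353171 -3.83099047]
[234.47535585 352.42703702]
[181.09579773 223.87775421]
[248.38805896 400.51249016]
```

View pics/sm.png

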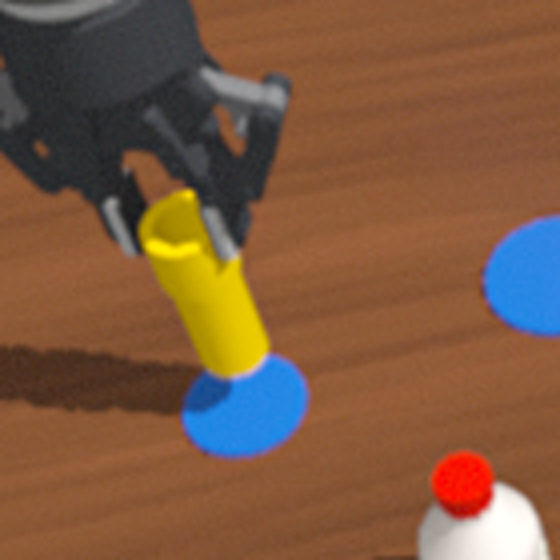

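Yellow hangs upright; its foot at crop (240,360) lines up with the mat centre at (246,405) once lowered. Lowering and releasing.

```bash
python3 -m inch '[{"ax":0,"ay":0,"az":0,"x":-1,"y":12,"z":-4,"hand":1},{"ax":0,"ay":0,"az":0,"x":0,"y":12,"z":0,"hand":1},{"ax":0,"ay":0,"az":0,"x":0,"y":7,"z":0,"hand":1},{"ax":0,"ay":0,"az":0,"x":0,"y":2,"z":0,"hand":1},{"ax":0,"ay":0,"az":0,"x":0,"y":0,"z":0,"hand":1}]'
python3 -m inch '[{"ax":0,"ay":0,"az":0,"x":0,"y":1,"z":0,"hand":1},{"ax":0,"ay":0,"az":0,"x":0,"y":1,"z":0,"hand":1},{"ax":0,"ay":0,"az":0,"x":0,"y":0,"z":0,"hand":1}]'
python3 -m inch '[{"ax":0,"ay":0,"az":0,"x":0,"y":1,"z":0,"hand":1},{"ax":0,"ay":0,"az":0,"x":0,"y":0,"z":0,"hand":1}]'
```

```text
time: 13.12
eef_pos: [0.5682, -0.2839, 0.1032]
tcp_rot: [-0.568, -0.42, 0.421, 0.57]
contact_force: [0.1, -1.2, 0.0]
opening: 0.408
time: 13.37
eef_pos: [0.5692, -0.2846, 0.1031]
tcp_rot: [0.569, 0.42, -0.42, -0.568]
contact_force: [-0.3, 0.2, -0.2]
opening: 0.408
time: 13.53
eef_pos: [0.5691, -0.2846, 0.1021]
tcp_rot: [0.569, 0.42, -0.42, -0.569]
contact_force: [-0.2, -0.3, -0.7]
opening: 0.415
```

```bash
python3 -m inch '[{"ax":0,"ay":0,"az":0,"x":0,"y":1,"z":0,"hand":1},{"ax":0,"ay":0,"az":0,"x":0,"y":0,"z":0,"hand":1}]'
python3 -m inch '[{"ax":0,"ay":0,"az":0,"x":0,"y":1,"z":0,"hand":1},{"ax":0,"ay":0,"az":0,"x":0,"y":0,"z":0,"hand":1}]'
python3 -m inch '[{"ax":0,"ay":0,"az":0,"x":0,"y":1,"z":0,"hand":1},{"ax":0,"ay":0,"az":0,"x":0,"y":0,"z":0,"hand":1}]'
```

```text
time: 13.7
eef_pos: [0.569, -0.2845, 0.1008]
tcp_rot: [-0.569, -0.42, 0.42, 0.569]
contact_force: [-0.6, 0.8, -0.5]
opening: 0.408
time: 13.87
eef_pos: [0.569, -0.2845, 0.0998]
tcp_rot: [0.569, 0.42, -0.42, -0.569]
contact_force: [0.2, -0.1, 0.6]
opening: 0.411
time: 14.03
eef_pos: [0.5696, -0.2847, 0.0998]
tcp_rot: [0.569, 0.42, -0.42, -0.568]
contact_force: [-0.9, 0.7, 4.7]
opening: 0.408
```

Yellow is down (contact at 0.0998, as at pick-up). Releasing, rising and returning above the nest.

```bash
python3 -m inch '[{"ax":0,"ay":0,"az":0,"x":0,"y":-1,"z":0,"hand":1},{"ax":0,"ay":0,"az":0,"x":0,"y":0,"z":0,"hand":-1},{"ax":0,"ay":0,"az":0,"x":0,"y":0,"z":0,"hand":-1},{"ax":0,"ay":0,"az":0,"x":0,"y":0,"z":0,"hand":-1},{"ax":0,"ay":0,"az":0,"x":0,"y":0,"z":0,"hand":-1}]'
python3 -m inch '[{"ax":0,"ay":0,"az":0,"x":0,"y":0,"z":0,"hand":-1},{"ax":0,"ay":0,"az":0,"x":0,"y":-15,"z":0,"hand":-1},{"ax":0,"ay":0,"az":0,"x":0,"y":-30,"z":0,"hand":-1},{"ax":0,"ay":0,"az":0,"x":0,"y":-30,"z":0,"hand":-1},{"ax":0,"ay":0,"az":0,"x":15,"y":0,"z":3,"hand":-1}]'
python3 -m inch '[{"ax":0,"ay":0,"az":0,"x":30,"y":0,"z":7,"hand":-1},{"ax":0,"ay":0,"az":0,"x":36,"y":0,"z":8,"hand":-1},{"ax":0,"ay":0,"az":0,"x":36,"y":0,"z":8,"hand":-1},{"ax":0,"ay":0,"az":0,"x":36,"y":0,"z":8,"hand":-1},{"ax":0,"ay":0,"az":0,"x":36,"y":0,"z":8,"hand":-1}]'
python3 -m inch '[{"ax":0,"ay":0,"az":0,"x":36,"y":0,"z":8,"hand":-1},{"ax":0,"ay":0,"az":0,"x":36,"y":0,"z":8,"hand":-1},{"ax":0,"ay":0,"az":0,"x":26,"y":0,"z":6,"hand":-1},{"ax":0,"ay":0,"az":0,"x":13,"y":0,"z":3,"hand":-1},{"ax":0,"ay":0,"az":0,"x":0,"y":0,"z":0,"hand":-1}]'
python3 -m inch '[{"ax":0,"ay":0,"az":0,"x":0,"y":25,"z":0,"hand":-1},{"ax":0,"ay":0,"az":0,"x":0,"y":20,"z":0,"hand":-1},{"ax":0,"ay":0,"az":0,"x":0,"y":0,"z":0,"hand":-1},{"ax":0,"ay":0,"az":0,"x":0,"y":0,"z":0,"hand":-1},{"ax":0,"ay":0,"az":0,"x":0,"y":0,"z":0,"hand":-1}]'
python3 - <<'E'
from h import *
s=get_state();M=R.from_quat(s["tcp_rot"]).as_matrix();S=read_camera("scene");print(M.round(3))
print("shift mm",M.T@(np.array([.589,.0243,.078])-s["eef_pos"])*1000)
a=S["img"][170:350,130:390];a=cv2.resize(a,None,fx=3,fy=3,interpolation=2)
cv2.imwrite("pics/two.png",a[:,:,::-1])
print((proj(S,[.5685,-.284,.102])-[130,170])*3,(proj(S,[.5685,-.284,.004])-[130,170])*3)
E
```

```text
time: 14.45
eef_pos: [0.5689, -0.2844, 0.0995]
tcp_rot: [-0.569, -0.42, 0.42, 0.569]
contact_force: [0.7, -0.0, -0.2]
opening: 0.95
time: 14.87
eef_pos: [0.5737, -0.2733, 0.1827]
tcp_rot: [0.574, 0.421, -0.418, -0.564]
contact_force: [0.7, -0.6, 2.6]
opening: 1.002
time: 15.28
eef_pos: [0.5842, -0.0898, 0.1749]
tcp_rot: [0.569, 0.42, -0.42, -0.569]
contact_force: [0.4, 0.2, -0.8]
opening: 1.0
time: 15.7
eef_pos: [0.5929, 0.0245, 0.1748]
tcp_rot: [-0.568, -0.421, 0.421, 0.568]
contact_force: [-0.3, 0.4, -0.3]
opening: 1.0
time: 16.12
eef_pos: [0.5937, 0.0207, 0.1308]
tcp_rot: [0.569, 0.42, -0.42, -0.569]
contact_force: [0.1, -0.5, -0.5]
opening: 0.996
[[ 0.295  0.001 -0.956]
 [ 0.956 -0.     0.295]
 [-0.    -1.    -0.001]]
shift mm [ 2.02674825 52.77105131  5.58083216]
[ 85.9256103  300.83408899] [124.36265892 392.00922699]
```

View pics/two.png

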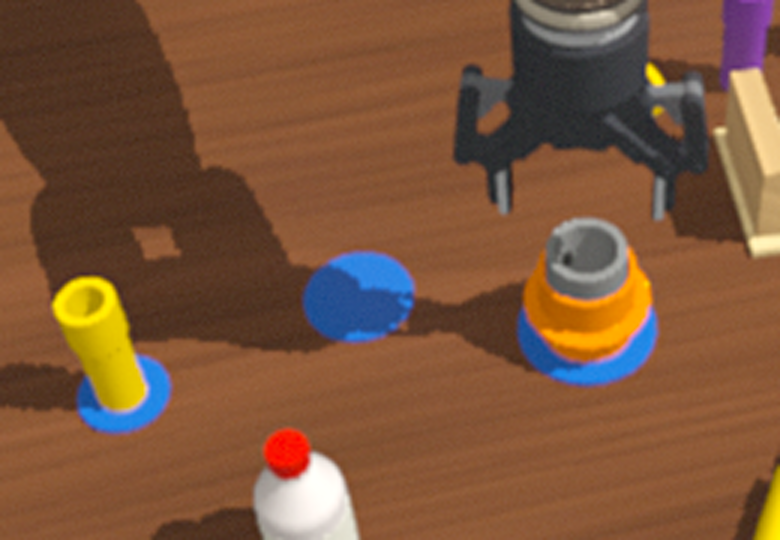

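Yellow stands upright in the middle of the small mat (foot about (120,395)). Grey protrudes from orange at (588,250). Next I'll grip grey.

```bash
python3 -m inch '[{"ax":0,"ay":0,"az":0,"x":2,"y":20,"z":5,"hand":-1},{"ax":0,"ay":0,"az":0,"x":0,"y":20,"z":0,"hand":-1},{"ax":0,"ay":0,"az":0,"x":0,"y":12,"z":0,"hand":-1},{"ax":0,"ay":0,"az":0,"x":0,"y":0,"z":0,"hand":-1},{"ax":0,"ay":0,"az":0,"x":0,"y":0,"z":0,"hand":-1}]'
python3 -m inch '[{"ax":0,"ay":0,"az":0,"x":0,"y":0,"z":0,"hand":1},{"ax":0,"ay":0,"az":0,"x":0,"y":0,"z":0,"hand":1},{"ax":0,"ay":0,"az":0,"x":0,"y":0,"z":0,"hand":1},{"ax":0,"ay":0,"az":0,"x":0,"y":0,"z":0,"hand":1},{"ax":0,"ay":0,"az":0,"x":0,"y":0,"z":0,"hand":1}]' 40
python3 -m inch '[{"ax":0,"ay":0,"az":0,"x":0,"y":0,"z":0,"hand":1},{"ax":0,"ay":0,"az":0,"x":0,"y":0,"z":0,"hand":1}]'
python3 -m inch '[{"ax":0,"ay":0,"az":0,"x":0,"y":-5,"z":0,"hand":1},{"ax":0,"ay":0,"az":0,"x":0,"y":-12,"z":0,"hand":1},{"ax":0,"ay":0,"az":0,"x":0,"y":-12,"z":0,"hand":1},{"ax":0,"ay":0,"az":0,"x":0,"y":0,"z":0,"hand":1}]'
```

```text
time: 16.58
eef_pos: [0.589, 0.0251, 0.0781]
tcp_rot: [-0.569, -0.42, 0.42, 0.569]
contact_force: [-1.0, -0.5, 0.8]
opening: 1.0
time: 17.0
eef_pos: [0.5902, 0.025, 0.0798]
tcp_rot: [0.569, 0.421, -0.42, -0.568]
contact_force: [-0.4, -1.4, 5.5]
opening: 0.601
time: 17.17
eef_pos: [0.5901, 0.025, 0.0798]
tcp_rot: [0.569, 0.421, -0.42, -0.568]
contact_force: [-1.1, -0.2, 5.2]
opening: 0.602
time: 17.5
eef_pos: [0.5906, 0.0252, 0.1102]
tcp_rot: [0.57, 0.422, -0.419, -0.567]
contact_force: [1.1, -0.1, 0.5]
opening: 0.602
```

```bash
python3 -m inch '[{"ax":0,"ay":0,"az":0,"x":0,"y":-20,"z":0,"hand":1},{"ax":0,"ay":0,"az":0,"x":0,"y":-20,"z":0,"hand":1},{"ax":0,"ay":0,"az":0,"x":0,"y":-20,"z":0,"hand":1},{"ax":0,"ay":0,"az":0,"x":0,"y":-10,"z":0,"hand":1},{"ax":0,"ay":0,"az":0,"x":0,"y":0,"z":0,"hand":1}]'
python3 - <<'E'
from h import *
s=get_state();M=R.from_quat(s["tcp_rot"]).as_matrix();S=read_camera("scene")
print("shift mm",M.T@(np.array([.525,-.1213,.17])-s["eef_pos"])*1000)
a=S["img"][150:310,250:400];a=cv2.resize(a,None,fx=3,fy=3,interpolation=2)
cv2.imwrite("pics/lift2.png",a[:,:,::-1])
E
```

```text
time: 17.92
eef_pos: [0.5906, 0.0252, 0.1803]
tcp_rot: [0.57, 0.422, -0.419, -0.567]
contact_force: [1.0, 0.0, -1.2]
opening: 0.601
shift mm [-159.27488816   10.0207522    19.83617197]
```

View pics/lift2.png

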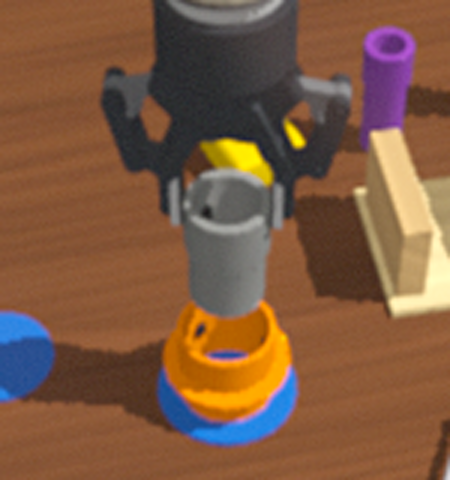

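Grey is clear of orange, which stayed standing on its mat. Carrying grey to the middle mat.

```bash
python3 -m inch '[{"ax":0,"ay":0,"az":0,"x":-15,"y":0,"z":2,"hand":1},{"ax":0,"ay":0,"az":0,"x":-30,"y":0,"z":4,"hand":1},{"ax":0,"ay":0,"az":0,"x":-35,"y":0,"z":4,"hand":1},{"ax":0,"ay":0,"az":0,"x":-35,"y":0,"z":4,"hand":1},{"ax":0,"ay":0,"az":0,"x":-30,"y":0,"z":4,"hand":1}]'
python3 -m inch '[{"ax":0,"ay":0,"az":0,"x":-14,"y":10,"z":2,"hand":1},{"ax":0,"ay":0,"az":0,"x":0,"y":25,"z":0,"hand":1},{"ax":0,"ay":0,"az":0,"x":0,"y":20,"z":0,"hand":1},{"ax":0,"ay":0,"az":0,"x":0,"y":0,"z":0,"hand":1},{"ax":0,"ay":0,"az":0,"x":0,"y":0,"z":0,"hand":1}]'
python3 - <<'E'
from h import *
s=get_state();M=R.from_quat(s["tcp_rot"]).as_matrix();print(M.round(3))
print("shift mm",M.T@(np.array([.525,-.1213,.0798])-s["eef_pos"])*1000)
E
```

```text
time: 18.38
eef_pos: [0.5271, -0.109, 0.1746]
tcp_rot: [-0.568, -0.42, 0.421, 0.57]
contact_force: [0.7, 0.4, -1.3]
opening: 0.606
time: 18.8
eef_pos: [0.5212, -0.1201, 0.1192]
tcp_rot: [-0.567, -0.419, 0.421, 0.571]
contact_force: [0.4, -0.5, -2.3]
opening: 0.602
[[ 0.294 -0.005 -0.956]
 [ 0.956  0.002  0.294]
 [ 0.001 -1.     0.006]]
shift mm [-0.05527672 39.38718171 -4.26623026]
```

```bash
python3 -m inch '[{"ax":0,"ay":0,"az":0,"x":0,"y":12,"z":-3,"hand":1},{"ax":0,"ay":0,"az":0,"x":0,"y":12,"z":0,"hand":1},{"ax":0,"ay":0,"az":0,"x":0,"y":8,"z":0,"hand":1},{"ax":0,"ay":0,"az":0,"x":0,"y":4,"z":0,"hand":1},{"ax":0,"ay":0,"az":0,"x":0,"y":0,"z":0,"hand":1}]'
python3 -m inch '[{"ax":0,"ay":0,"az":0,"x":0,"y":1,"z":0,"hand":1},{"ax":0,"ay":0,"az":0,"x":0,"y":1,"z":0,"hand":1},{"ax":0,"ay":0,"az":0,"x":0,"y":0,"z":0,"hand":1}]'
python3 -m inch '[{"ax":0,"ay":0,"az":0,"x":0,"y":1,"z":0,"hand":1},{"ax":0,"ay":0,"az":0,"x":0,"y":0,"z":0,"hand":1}]'
python3 -m inch '[{"ax":0,"ay":0,"az":0,"x":0,"y":1,"z":0,"hand":1},{"ax":0,"ay":0,"az":0,"x":0,"y":0,"z":0,"hand":1}]'
```

```text
time: 19.22
eef_pos: [0.5251, -0.1211, 0.0843]
tcp_rot: [-0.568, -0.42, 0.421, 0.569]
contact_force: [-0.3, -0.6, -1.5]
opening: 0.605
time: 19.47
eef_pos: [0.5262, -0.1218, 0.0842]
tcp_rot: [0.569, 0.42, -0.42, -0.568]
contact_force: [0.5, 0.2, -1.2]
opening: 0.604
time: 19.63
eef_pos: [0.5261, -0.1218, 0.0831]
tcp_rot: [0.569, 0.42, -0.42, -0.568]
contact_force: [0.0, 0.4, -1.6]
opening: 0.599
time: 19.8
eef_pos: [0.5259, -0.1217, 0.0818]
tcp_rot: [0.569, 0.42, -0.42, -0.569]
contact_force: [0.1, -0.2, -1.2]
opening: 0.607
```

```bash
python3 -m inch '[{"ax":0,"ay":0,"az":0,"x":0,"y":1,"z":0,"hand":1},{"ax":0,"ay":0,"az":0,"x":0,"y":0,"z":0,"hand":1}]'
python3 -m inch '[{"ax":0,"ay":0,"az":0,"x":0,"y":1,"z":0,"hand":1},{"ax":0,"ay":0,"az":0,"x":0,"y":0,"z":0,"hand":1}]'
python3 -m inch '[{"ax":0,"ay":0,"az":0,"x":0,"y":1,"z":0,"hand":1},{"ax":0,"ay":0,"az":0,"x":0,"y":0,"z":0,"hand":1}]'
```

```text
time: 19.97
eef_pos: [0.5258, -0.1216, 0.0807]
tcp_rot: [-0.569, -0.42, 0.42, 0.569]
contact_force: [-0.2, -0.2, -1.7]
opening: 0.598
time: 20.13
eef_pos: [0.5261, -0.1218, 0.08]
tcp_rot: [0.569, 0.42, -0.42, -0.569]
contact_force: [-0.2, -0.9, -1.3]
opening: 0.605
time: 20.3
eef_pos: [0.5266, -0.122, 0.0799]
tcp_rot: [0.569, 0.421, -0.42, -0.568]
contact_force: [-1.8, 0.9, 4.9]
opening: 0.6
```

Grey is down (contact at 0.080). Releasing, going straight up and clear, then a final look.

```bash
python3 -m inch '[{"ax":0,"ay":0,"az":0,"x":0,"y":-1,"z":0,"hand":1},{"ax":0,"ay":0,"az":0,"x":0,"y":0,"z":0,"hand":-1},{"ax":0,"ay":0,"az":0,"x":0,"y":0,"z":0,"hand":-1},{"ax":0,"ay":0,"az":0,"x":0,"y":0,"z":0,"hand":-1},{"ax":0,"ay":0,"az":0,"x":0,"y":0,"z":0,"hand":-1}]'
python3 -m inch '[{"ax":0,"ay":0,"az":0,"x":0,"y":0,"z":0,"hand":-1},{"ax":0,"ay":0,"az":0,"x":0,"y":-15,"z":0,"hand":-1},{"ax":0,"ay":0,"az":0,"x":0,"y":-30,"z":0,"hand":-1},{"ax":0,"ay":0,"az":0,"x":0,"y":-40,"z":0,"hand":-1},{"ax":0,"ay":0,"az":0,"x":0,"y":-40,"z":0,"hand":-1}]'
python3 -m inch '[{"ax":0,"ay":0,"az":0,"x":0,"y":-30,"z":0,"hand":-1},{"ax":0,"ay":0,"az":0,"x":0,"y":0,"z":0,"hand":-1},{"ax":0,"ay":0,"az":0,"x":0,"y":0,"z":0,"hand":-1}]'
python3 - <<'E'
from h import *
S=read_camera("scene");cv2.imwrite("pics/final.png",cv2.resize(S["img"][140:400,130:490],None,fx=2.2,fy=2.2,interpolation=2)[:,:,::-1])
E
```

```text
time: 20.72
eef_pos: [0.5258, -0.1216, 0.0796]
tcp_rot: [-0.569, -0.42, 0.42, 0.569]
contact_force: [-0.5, -0.5, 0.6]
opening: 1.006
time: 21.13
eef_pos: [0.5249, -0.1213, 0.2049]
tcp_rot: [-0.568, -0.42, 0.421, 0.57]
contact_force: [0.9, -0.3, 0.2]
opening: 1.001
time: 21.38
eef_pos: [0.5272, -0.1222, 0.2377]
tcp_rot: [0.57, 0.421, -0.419, -0.567]
contact_force: [0.7, 0.4, -0.5]
opening: 0.998
```

View pics/final.png

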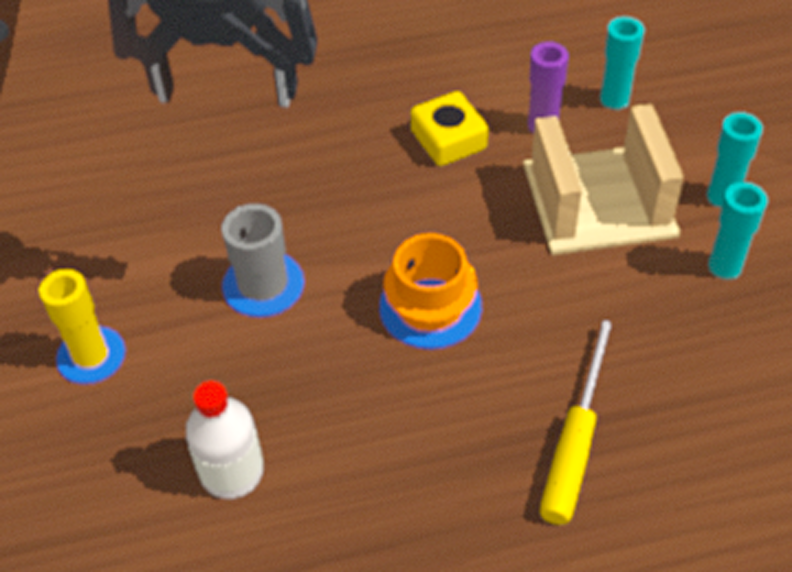

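All three sleeves stand upright on their own mats: yellow foot at (88,355), grey at (262,285), orange at (431,310). The glue bottle, screwdriver, tape measure and look-alikes look unmoved, and the gripper is open and well clear. Handing in.

```bash
python3 -c "
from plant import *
print(sign_off(), get_state()['time'])"
```

```text
the job is handed in; nothing more can be done
the job is handed in; nothing more can be done
```

The job is done and handed in at about 21.4 s of the 64 s allowed; `sign_off()` reports no verdict. I lifted the nest out by the orange neck, stood it on the largest mat and pressed until the orange foot reached the mat. That pushed grey and yellow up and free. I then lifted yellow onto the smallest mat and grey onto the middle one; orange stayed on the largest mat, where it was pressed.

- **Press:** the TCP stopped at 0.0568 m (0.0564 predicted), with the highest wrist reading about 18 N vertical.
- **Placings:** yellow and grey touched down within 0.2 mm of the heights at which they were picked up.
- **Last picture:** all three sleeves are upright and roughly centred on their mats. The glue bottle, screwdriver, tape measure and look-alikes look unmoved. The gripper is open and clear, about 0.16 m above the sleeve nearest to it.
- **Disagreements:** closing on the orange neck pushed the hand up about 4 mm, and I used the new height from there on. At first I put this down to the fingertips touching the flange, but the pictures suggest pad friction. The triangulated heights of the mats came out 2–5 mm low, so I used the stated 4 mm for the mats. The contact heights bore that out.

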